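# Hold the ward door released

## Task

Open the drawer of the small grey door-release box by its bar handle, all the way out to its stop, then press the green spring plunger in it down until its white ring is level with the top of the dark collar, and keep it held there: the program finishes while the gripper is still holding the plunger at that depth. Never push the green plunger right down to the bottom (that cuts the release off), do not press the red one, and leave the other things on the table where they are.

Things in the scene. Friction and masses are not known exactly. Their poses are not given: they have to be found in the camera images.
- release_box: fixed grey sheet-metal box, 140 deep x 170 wide x 106 high over its four short legs, standing in a red tray. Origin: table height, under its centre; z up; its front (drawer side) looks along its own -x, its y is along the width. It stands turned in yaw, differently each time.
- drawer (a joint): travel of the box's only drawer in m: 0 shut, 0.090 at its stop (fully out). It slides along the box's -x, against about 2 N of friction, and stays where it is left; it may start slightly open. White front panel 8 thick, 168 wide, upper edge 104 above the table.
- drawer_handle (a point): middle of the drawer's steel bar handle: horizontal round bar 11 thick, 100 long along the box's y, 35 in front of the drawer's face, 70 above the table, free behind; can be pinched from above (fingers closing along the box's x). Axes as the box. 113 in front of the box's origin when shut; moves with the drawer.
- green_top (a point): centre of the flat top of the green plunger (upright cylinder, 25 diameter) in the drawer, 88 above the table when released. It stands 83 behind the handle bar and 36 to the box's +y side of the middle: under the box's top when shut, 50 in front of the box's body when fully out, then open from above. Drawer walls and collar are only 54 above the table.
- green_plunger (a joint): how far the green plunger is pressed, in m: 0 released, 0.020 bottomed. Spring: 3 N to start plus 0.5 N per mm (8.5 N at 11 mm); springs back when let go. White ring 3 tall, its middle 11 above the collar when released, so it is level with the collar at 0.011 (plunger top then 77 above the table). The release works from 0.007 to 0.015.
- red_plunger (a joint): how far the red plunger (alarm; same size, spring and travel) is pressed, in m. Its axis is 72 from the green one, on the box's -y side. Leave it alone.
- strip_carton: loose blue and white carton 74 x 108 x 41, lying near the robot; origin at centre of underside. Bystander.
- tea_cup: loose blue and white tea cup, 61 diameter, 52 high; origin at centre of underside. Bystander.
- meter: loose dark blue hand-held meter 92 x 52 x 18, lying flat; origin at centre of underside. Bystander.

How it is judged:
By the outcome, as a careful person would: the job done as asked, in the order asked, and still so for the second after the job is handed in, while the arm keeps its last pose, push and grip.
It also fails if it takes over 38 s, if anything falls off the work surface, if the arm or the gripper's body presses on something with over 40 N, if the wrist force passes 120 N, or if a joint passes its speed limit or range.

## Robot

A 6-joint arm with a two-finger parallel gripper is mounted at the origin on the work surface; the furniture and walls round the work are solid. World frame = base frame: x ahead of the robot, y to its left, z up, the work surface at z = 0. Lengths are in m, angles in rad, forces in N, time in s.
With the tool pointing down it reaches from about 0.2 to 0.875 m from the base axis. Payload 3.4 kg.
Tool frame: the origin (TCP) lies midway between the tips of the shut fingers; the grasp point (between the pads) lies grasp_offset behind it (grasp_offset is the distance from the TCP to the grasp point, in m); z points along the fingers, y is the line along which they close (so a half turn about z gives the same grasp; the last joint's range is limited). The gripper opens to 94 mm and grips with 3 to 60 N. Pads are 16 mm wide; open, the fingers measure 119 mm over their backs; the gripper's body (75 mm by 177 mm) begins 78 mm behind the grasp point.
Start: joints at [-1.236, 0.276, 1.505, -0, 1.361, -0.121], TCP at [0.253, -0.516, 0.205] pointing down, gripper open.
Joint ranges: [-2.89, 2.89], [-0.75, 2.08], [0.22, 2.7], [-1.18, 4.32], [0.11, 2.71], [-2.7, 2.7]. Speed limits (rad/s): [2.57, 2.57, 3.14, 3.14, 3.14, 3.14].

## Interface

Orientations are given as a unit quaternion [w, x, y, z].
In Python, from plant import * gives the robot as it stands.
- The arm moves only by the shell command python3 -m handwheel 'ROWS' [FORCE]. ROWS is a JSON object whose one key "commands" holds a list of rows, each a list of 7 numbers: the shift along the world's x, y, z in mm, then the turn, a rotation vector about the world's x, y, z in degrees, then the opening, from -1 (shut) to 1 (fully open). In form: {"commands": [[dx, dy, dz, wx, wy, wz, claw], ...]}. A call has 1 to 12 rows; each row is the pose to reach, as a shift and turn from the pose commanded when the call began; what a row does not reach only later rows make up. A row lasts 1/10 s, in which the tool goes at most 50 mm and 8.59 degrees, less where a joint would pass 70% of its speed; a pose out of reach is approached as far as the arm can. A call with a gripper value outside its range is refused whole. The fingers move at their own pace and stop on an object; FORCE is the grip in N (left out, the last holds). Time passes only in rows, so rows that repeat a pose let the fingers close. It gives the time, the measured TCP pose, the force, the opening and the grip force at its end, in the units of the state.
- state(): the state, without advancing time (a new reading comes with each control period).
- snapshot(name): name is "scene" or "side" or "wrist"; returns the picture (480x640x3 uint8, blue, green, red); there is no depth.
- camera_params(name): a dict with "intrinsics" (3x3 intrinsics, pixels), "T" (4x4, takes a point from camera to world coordinates); the wrist camera has in their place "hand_eye" (4x4, takes a point from camera to tool coordinates, whose origin is the TCP and whose axes are the flange's). Camera axes: x right, y up, looking along -z (the intrinsics and any distortion apply to the point x, -y, -z); pixel columns grow to the right and rows downward; lengths in m; the calibration is good to about 2 mm. A picture is of the moment at which its call begins: read the wrist's pose just before it. camera_params takes no time and is no camera call.
- close_job(): hands the job in; it is judged then, once.
The state is a dict: "clock": time; "q": joint angles; "qd": joint speeds; "joint_torque": joint torques, N m; "eef_pos": TCP position; "tool_rot": TCP orientation; "contact_force": force on the tool from outside, world axes, zero at the start; "ft_torque": the same for the moment, N m; "finger_gap": finger opening in m; "finger_force": force on a finger pad.
Only numpy, scipy, OpenCV 4.12 (cv2) and the standard library are available. Lean on these libraries where they do the work, as an engineer would, in place of code of your own. Each camera call takes 0.05 s, during which the arm holds its last target. There are 200 camera calls.

## Working session

There is one attempt and no reset: what is moved stays moved. The work goes in short steps, Python scripts to look and compute and a shell command to move; the robot and the scene stay as the last step left them, time stands still between calls to the robot, and variables do not carry over. Pictures are saved under pics/ and viewed, at most 10 in all, crops included, and the job is handed in when it is done.

```bash
mkdir -p pics
python3 - <<'E'
from plant import *
import cv2
s=state();print(s)
for n in("scene","side"):
    cv2.imwrite(f"pics/{n}0.png",snapshot(n)); p=camera_params(n);print(n,p)
print(camera_params("wrist"))
try: print(grasp_offset)
except Exception as e: print(e)
E
```

```text
{'clock': 0.0, 'q': array([-1.23602295e+00,  2.76594709e-01,  1.50614026e+00, -4.86301361e-05,
        1.36068341e+00, -1.21004750e-01]), 'qd': array([-5.29898766e-05, -1.01229234e-03, -1.75717924e-03,  1.21984799e-03,
        7.04790941e-04,  1.30140562e-03]), 'joint_torque': array([-2.34001694e-03, -4.04590487e+01, -2.37234306e+01,  7.00100488e-02,
        3.46981210e-02, -1.33138551e-04]), 'eef_pos': array([ 0.25287812, -0.51576764,  0.20460207]), 'tool_rot': array([-9.05113498e-04,  9.74143915e-01,  2.25926535e-01, -1.21024664e-04]), 'contact_force': array([ 0.44107879, -0.88055924,  0.75476196]), 'ft_torque': array([-0.0074982 ,  0.00339113, -0.00814459]), 'finger_force': 0.0, 'finger_gap': 0.09469026035819088}
scene {'intrinsics': array([[450.96965484,   0.        , 326.55739715],
       [  0.        , 450.96965484, 246.34418566],
       [  0.        ,   0.        ,   1.        ]]), 'T': array([[-0.74928112,  0.49554773, -0.43932932,  0.10510609],
       [-0.66224353, -0.56403132,  0.49325671,  0.3843624 ],
       [-0.00336325,  0.66053093,  0.7507913 ,  0.72837137],
       [ 0
[... 309 characters left out ...]
1987,  0.48865893, -0.87244074, -0.78945497],
       [ 0.0011993 ,  0.87247064,  0.48866507,  0.49618161],
       [ 0.        ,  0.        ,  0.        ,  1.        ]])}
{'intrinsics': array([[359.55895917,   0.        , 312.42881706],
       [  0.        , 359.55895917, 237.06823279],
       [  0.        ,   0.        ,   1.        ]]), 'hand_eye': array([[-5.63381680e-04,  9.68468720e-01,  2.49134543e-01,
         7.29045843e-02],
       [ 9.99999839e-01,  5.29396935e-04,  2.03413048e-04,
         1.86778342e-05],
       [ 6.51081113e-05,  2.49134617e-01, -9.68468863e-01,
        -1.79063085e-01],
       [ 0.00000000e+00,  0.00000000e+00,  0.00000000e+00,
         1.00000000e+00]])}
0.0188
```

View pics/scene0.png

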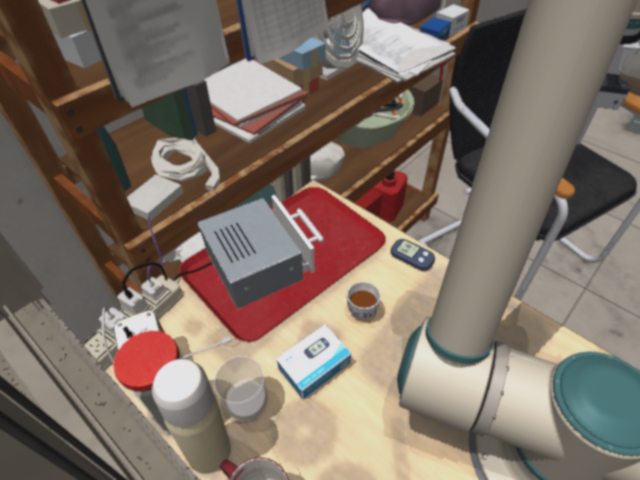

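View pics/side0.png

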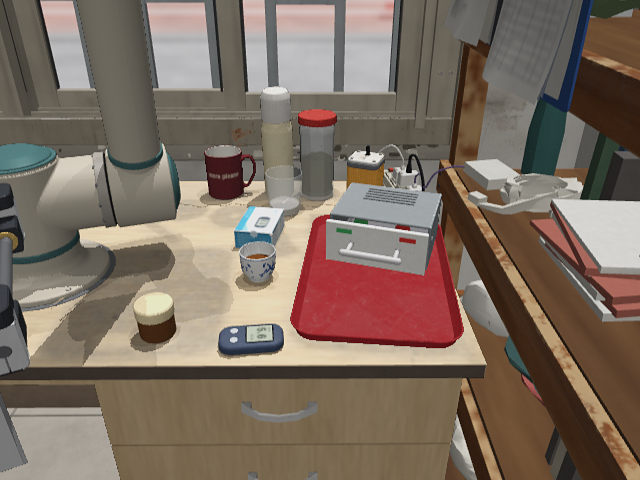

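The scene view shows the grey box at about (250,245) with its bar handle at about (310,225). The side view shows the handle from (342,252) to (398,261), the green mark at left and the red at right. Next I enlarge both.

Run:
```python
import cv2,numpy as np
a=cv2.imread("pics/scene0.png")[180:280,260:340]; b=cv2.imread("pics/side0.png")[180:280,320:450]
A=cv2.resize(a,None,fx=4,fy=4,interpolation=cv2.INTER_CUBIC);B=cv2.resize(b,None,fx=3.5,fy=4,interpolation=cv2.INTER_CUBIC)
cv2.imwrite("pics/crop1.png",np.hstack([A,B]));print(A.shape,B.shape)
```

```text
(400, 320, 3) (400, 455, 3)
```

View pics/crop1.png

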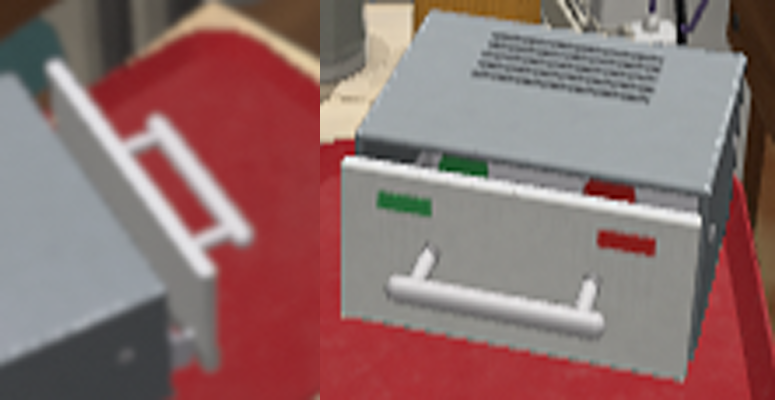

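The handle bar ends are at scene (299,210)/(320.5,239.5) and side (400,261)/(341,251.5). The drawer is slightly open. Triangulating these and the panel's top corners.

```bash
cat > h.py <<'E'
from plant import *
import numpy as np, cv2
from scipy.spatial.transform import Rotation as R
def ray(n,uv,T=None):
    p=camera_params(n);T=p["T"] if T is None else T
    v=np.linalg.inv(p["intrinsics"])@[*uv,1];d=T[:3,:3]@[v[0],-v[1],-v[2]]
    return T[:3,3],d/np.linalg.norm(d)
def tri(rs):
    A=sum(np.eye(3)-np.outer(d,d) for o,d in rs);b=sum((np.eye(3)-np.outer(d,d))@o for o,d in rs)
    x=np.linalg.solve(A,b);return x,[np.linalg.norm(np.cross(x-o,d)) for o,d in rs]
def wristT(s):
    w,x,y,z=s["tool_rot"];T=np.eye(4);T[:3,:3]=R.from_quat([x,y,z,w]).as_matrix();T[:3,3]=s["eef_pos"]
    return T@camera_params("wrist")["hand_eye"]
def proj(n,P,T=None):
    p=camera_params(n);T=p["T"] if T is None else T
    c=np.linalg.inv(T)@[*P,1];v=p["intrinsics"]@[c[0],-c[1],-c[2]];return v[:2]/v[2]
E
python3 - <<'E'
from h import *
def S(x,y):return ray("scene",(260+x/4,180+y/4))
def D(x,y):return ray("side",(320+(x-320)/3.5,180+y/4))
L,e1=tri([S(242,238),D(393,286)]);Rr,e2=tri([S(155,120),D(600,323)])
pl,e3=tri([S(210,270),D(343,160)]);pr,e4=tri([S(50,65),D(700,218)])
for a in((L,e1),(Rr,e2),(pl,e3),(pr,e4)):print(a)
print((L+Rr)/2,np.linalg.norm(L-Rr),np.linalg.norm(pl-pr))
for a,b in((L,Rr),(pl,pr)):print(np.degrees(np.arctan2(*(b-a)[[1,0]])))
s=state();print(R.from_quat(np.roll(s["tool_rot"],-1)).as_matrix())
E
```

```text
(array([ 0.51192282, -0.05529277,  0.06760794]), [np.float64(0.0006769610961176299), np.float64(0.0006769610961177111)])
(array([ 0.60177806, -0.08650499,  0.06876705]), [np.float64(0.0002867068132969166), np.float64(0.00028670681329699747)])
(array([ 0.48960556, -0.00881812,  0.10046664]), [np.float64(0.0005055238711156734), np.float64(0.0005055238711157024)])
(array([ 0.64794996, -0.05837573,  0.09939378]), [np.float64(7.995204690121999e-05), np.float64(7.995204690115859e-05)])
[ 0.55685044 -0.07089888  0.06818749] 0.09512891309182797 0.16592183735712543
-19.155241151033216
-17.378739279454948
[[ 8.97919823e-01  4.40158760e-01 -5.08070831e-04]
 [ 4.40159010e-01 -8.97918621e-01  1.48169781e-03]
 [ 1.95976012e-04 -1.55407779e-03 -9.99998773e-01]]
```

```bash
python3 -m handwheel '{"commands": [[304,445,-5,0,0,136,-0.4],[304,445,-5,0,0,136,-0.4],[304,445,-5,0,0,136,-0.4],[304,445,-5,0,0,136,-0.4],[304,445,-5,0,0,136,-0.4],[304,445,-5,0,0,136,-0.4],[304,445,-5,0,0,136,-0.4],[304,445,-5,0,0,136,-0.4],[304,445,-5,0,0,136,-0.4],[304,445,-5,0,0,136,-0.4],[304,445,-5,0,0,136,-0.4],[304,445,-5,0,0,136,-0.4]]}' 20; python3 -m handwheel '{"commands": [[0,0,0,0,0,0,-0.4]]}'; python3 -c "
from h import *
s=state();print(s['q'],s['eef_pos'],s['tool_rot'])"
```

```text
clock: 1.3
eef_pos: [0.5592, -0.0669, 0.1997]
tool_rot: [-0.0, 0.423, 0.906, 0.001]
contact_force: [-1.0, -0.2, -0.4]
finger_gap: 0.0281
finger_force: 0.0
clock: 1.4
eef_pos: [0.5572, -0.0701, 0.1998]
tool_rot: [-0.001, 0.428, 0.904, -0.0]
contact_force: [-0.7, -0.4, -0.5]
finger_gap: 0.0283
finger_force: 0.0
[-2.48905957e-01  2.59833357e-01  1.54212102e+00 -1.74248031e-04
  1.34107018e+00 -9.36136519e-01] [ 0.55719065 -0.07008657  0.19975859] [-6.86418689e-04  4.27533753e-01  9.03999099e-01 -2.20484388e-04]
```

Run:
```python
from h import *
s=state();M=R.from_quat(np.roll(s["tool_rot"],-1)).as_matrix();print(np.degrees(np.arctan2(M[1,1],M[0,1])))
im=snapshot("wrist");cv2.imwrite("pics/w1.png",im);np.save("w1T.npy",wristT(s))
for P in ([.5119,-.0553,.0685],[.6018,-.0865,.0685]):print(proj("wrist",P,wristT(s)))
```

```text
39.377720832484414
[281.86556254 183.02141484]
[338.1506504 272.298926 ]
```

View pics/w1.png

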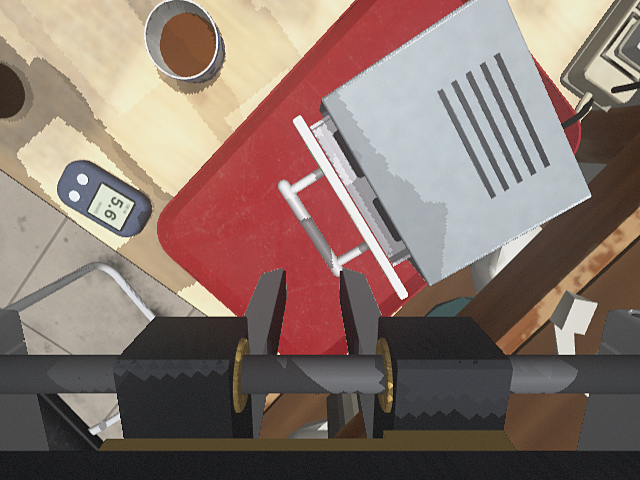

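The wrist view shows the bar from (285,186) to (337,271), which agrees with the prediction, and the panel top edge from (298,118) to (404,298).

Run:
```python
from h import *
T=np.load("w1T.npy")
def at(uv,z):
    o,d=ray("wrist",uv,T);return o+d*(z-o[2])/d[2]
a,b=at((286,186),.070),at((337,270),.070);c,d=at((298,117),.104),at((404,298),.104)
for p,q in((a,b),(c,d)):print((p+q)/2,np.linalg.norm(p-q),np.degrees(np.arctan2(*(q-p)[[1,0]])))
S=lambda x,y:ray("scene",(260+x/4,180+y/4))
D=lambda x,y:ray("side",(320+(x-320)/3.5,180+y/4))
W=lambda u,v:ray("wrist",(u,v),T)
L,e=tri([S(242,238),D(393,286),W(286,186)]);Q,f=tri([S(155,120),D(600,323),W(337,270)]);print((L+Q)/2,e,f,np.degrees(np.arctan2(*(Q-L)[[1,0]])))
```

```text
[ 0.55766484 -0.06998887  0.07      ] 0.0882785930191741 -20.05796953350463
[ 0.56981893 -0.03323485  0.104     ] 0.16603432845481123 -19.4434165228156
[ 0.55726308 -0.0706875   0.06788239] [np.float64(0.0006024534402911646), np.float64(0.0022126117542492774), np.float64(0.002705845239035746)] [np.float64(0.0010194875178094584), np.float64(0.0006894405898173571), np.float64(0.0014872533859836459)] -19.282350949658458
```

```bash
python3 -m handwheel '{"commands": [[0,0,0,0,0,31.6,-0.4],[0,0,0,0,0,31.6,-0.4],[0,0,0,0,0,31.6,-0.4],[0,0,0,0,0,31.6,-0.4],[0,0,-40,0,0,31.6,-0.4],[0,0,-80,0,0,31.6,-0.4],[0,0,-110,0,0,31.6,-0.4],[0,0,-130,0,0,31.6,-0.4],[0,0,-150,0,0,31.6,-0.4],[0,0,-150,0,0,31.6,-0.4]]}' 20
```

```text
clock: 2.45
eef_pos: [0.5542, -0.0718, 0.048]
tool_rot: [-0.003, 0.169, 0.986, 0.0]
contact_force: [-1.4, -0.6, -0.2]
finger_gap: 0.0279
finger_force: 0.0
```

```bash
python3 -m handwheel '{"commands": [[0,0,0,0,0,0,-1],[0,0,0,0,0,0,-1],[0,0,0,0,0,0,-1],[0,0,0,0,0,0,-1]]}' 25
```

```text
clock: 2.85
eef_pos: [0.5581, -0.0718, 0.0518]
tool_rot: [0.001, 0.167, 0.986, -0.0]
contact_force: [0.9, -0.1, 4.4]
finger_gap: 0.0099
finger_force: 25.0
```

```bash
python3 -m handwheel '{"commands": [[-3.3,-9.5,0,0,0,0,-1],[-6.5,-19,0,0,0,0,-1],[-9.8,-28.4,0,0,0,0,-1],[-13,-37.8,0,0,0,0,-1],[-16.3,-47.3,0,0,0,0,-1],[-19.6,-56.8,0,0,0,0,-1],[-19.6,-56.8,0,0,0,0,-1]]}' 25
```

```text
clock: 3.55
eef_pos: [0.5382, -0.1307, 0.0518]
tool_rot: [0.002, 0.167, 0.986, -0.001]
contact_force: [0.9, -2.2, 5.6]
finger_gap: 0.01
finger_force: 25.0
```

```bash
python3 -m handwheel '{"commands": [[-1.6,-4.7,0,0,0,0,-1],[-3.3,-9.5,0,0,0,0,-1],[-3.3,-9.5,0,0,0,0,-1]]}' 25
```

```text
clock: 3.85
eef_pos: [0.5353, -0.1394, 0.0518]
tool_rot: [0.002, 0.167, 0.986, -0.001]
contact_force: [0.7, 0.1, 5.8]
finger_gap: 0.01
finger_force: 25.0
```

```bash
python3 -m handwheel '{"commands": [[-1.3,-3.8,0,0,0,0,-1],[-2.3,-6.6,0,0,0,0,-1],[-2.3,-6.6,0,0,0,0,-1]]}' 25;  python3 -m handwheel '{"commands": [[-1,-2.8,0,0,0,0,-1],[-1,-2.8,0,0,0,0,-1]]}' 25; python3 -m handwheel '{"commands": [[-1,-2.8,0,0,0,0,-1],[-1,-2.8,0,0,0,0,-1]]}' 25
```

```text
clock: 4.15
eef_pos: [0.535, -0.1402, 0.0518]
tool_rot: [0.003, 0.169, 0.986, 0.005]
contact_force: [6.7, 14.3, 5.6]
finger_gap: 0.01
finger_force: 25.0
clock: 4.35
eef_pos: [0.535, -0.1402, 0.0518]
tool_rot: [0.003, 0.169, 0.986, 0.007]
contact_force: [8.8, 20.9, 4.0]
finger_gap: 0.0099
finger_force: 25.0
clock: 4.55
eef_pos: [0.5349, -0.1401, 0.0517]
tool_rot: [0.004, 0.17, 0.985, 0.01]
contact_force: [13.7, 28.0, 5.3]
finger_gap: 0.0103
finger_force: 25.0
```

Drawer is at its stop: no further motion while the force rises. Relax, release and lift.

```bash
python3 -m handwheel '{"commands": [[1.7,5,0,0,0,0,-1],[3.4,9.9,0,0,0,0,-1],[3.4,9.9,0,0,0,0,-1],[3.4,9.9,0,0,0,0,-0.4],[3.4,9.9,0,0,0,0,-0.4],[3.4,9.9,0,0,0,0,-0.4]]}' 25; python3 -m handwheel '{"commands": [[0,0,15,0,0,0,-0.4],[0,0,40,0,0,0,-0.4],[0,0,80,0,0,0,-0.4],[0,0,120,0,0,0,-0.4],[0,0,120,0,0,0,-1],[0,0,120,0,0,0,-1],[0,0,120,0,0,0,-1]]}' 25
python3 - <<'E'
from h import *
s=state();T=wristT(s);np.save("w2T.npy",T);M=R.from_quat(np.roll(s["tool_rot"],-1)).as_matrix();print(s["eef_pos"],np.degrees(np.arctan2(M[1,1],M[0,1])),M[:,2],s["contact_force"])
cv2.imwrite("pics/w2.png",snapshot("wrist"));cv2.imwrite("pics/side2.png",snapshot("side"));cv2.imwrite("pics/scene2.png",snapshot("scene"))
g=[.5275,-.0501,.088]
for n,t in(("wrist",T),("side",None),("scene",None)):print(n,proj(n,g,t))
E
```

```text
clock: 5.15
eef_pos: [0.5323, -0.1403, 0.05]
tool_rot: [-0.001, 0.167, 0.986, -0.0]
contact_force: [-0.4, 0.4, -0.0]
finger_gap: 0.0278
finger_force: 0.0
clock: 5.85
eef_pos: [0.532, -0.1397, 0.1689]
tool_rot: [-0.002, 0.166, 0.986, 0.0]
contact_force: [0.9, -0.1, -0.6]
finger_gap: 0.0075
finger_force: 0.0
[ 0.53195391 -0.13968021  0.1688916 ] 70.83279052974147 [-0.00310434  0.00114742 -0.99999452] [ 0.88710367 -0.06460479 -0.60200919]
wrist [426.07823417 198.85929735]
side [351.16453494 238.54953077]
scene [312.92669076 230.27416581]
```

View pics/w2.png

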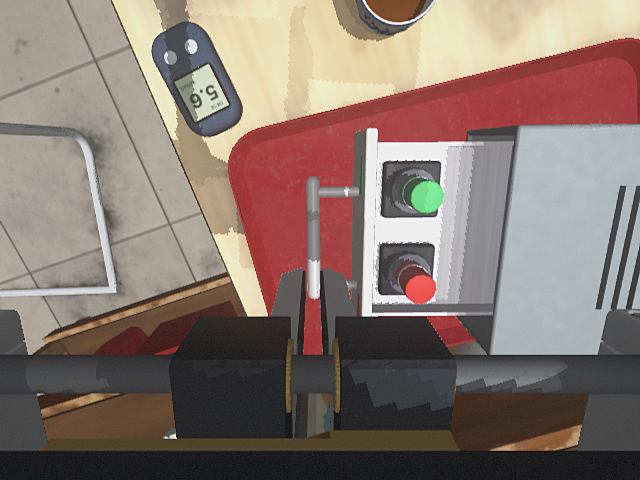

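The wrist view shows the drawer out and the green top at (427,196), against a prediction of (426,199). Next I check the height in the other views.

Run:
```python
import cv2,numpy as np
a=cv2.imread("pics/scene2.png")[200:260,280:350]; b=cv2.imread("pics/side2.png")[200:260,320:390]
f=lambda i:cv2.resize(i,None,fx=5,fy=5,interpolation=cv2.INTER_CUBIC)
cv2.imwrite("pics/crop2.png",np.hstack([f(a),f(b)]))
```

```text
(no output)
```

View pics/crop2.png

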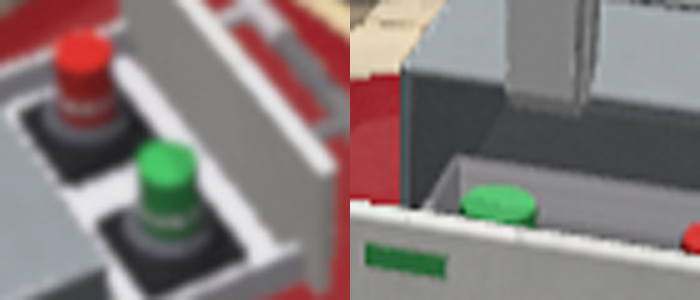

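Green top centre: scene crop (168,156), side crop (499,201).

Run:
```python
from h import *
T=np.load("w2T.npy")
g,e=tri([ray("scene",(280+167/5,200+156/5)),ray("side",(320+149/5,200+201/5)),ray("wrist",(427,196),T)]);print(g,e)
s=state();print(s["eef_pos"],(g-s["eef_pos"])*1000,s["finger_gap"])
```

```text
[ 0.52593381 -0.04944992  0.08576788] [np.float64(0.0008454660685355186), np.float64(0.0011029575383705616), np.float64(0.0010764341732152143)]
[ 0.53223174 -0.13962014  0.16875148] [ -6.29793376  90.17022181 -82.98359443] 0.00046270567475916304
```

```bash
python3 -m handwheel '{"commands": [[-5.5,40,0,0,0,0,-1],[-5.5,80,0,0,0,0,-1],[-5.5,90,0,0,0,0,-1],[-5.5,90,-40,0,0,0,-1],[-5.5,90,-70,0,0,0,-1],[-5.5,90,-75,0,0,0,-1],[-5.5,90,-75,0,0,0,-1]]}' 25;python3 -m handwheel '{"commands": [[0,0,0,0,0,0,-1]]}';python3 -m handwheel '{"commands": [[0,0,-4,0,0,0,-1],[0,0,-4,0,0,0,-1]]}';python3 -m handwheel '{"commands": [[0,0,-4,0,0,0,-1],[0,0,-4,0,0,0,-1]]}'
```

```text
clock: 6.7
eef_pos: [0.5272, -0.0502, 0.0945]
tool_rot: [-0.001, 0.166, 0.986, -0.0]
contact_force: [0.7, -0.1, 0.8]
finger_gap: 0.0006
finger_force: 0.0
clock: 6.8
eef_pos: [0.5289, -0.0506, 0.0965]
tool_rot: [0.001, 0.167, 0.986, -0.0]
contact_force: [-0.2, -0.2, 1.1]
finger_gap: 0.0005
finger_force: 0.0
clock: 7.0
eef_pos: [0.5283, -0.0502, 0.0922]
tool_rot: [0.001, 0.166, 0.986, -0.0]
contact_force: [-0.9, -0.1, -0.8]
finger_gap: 0.0002
finger_force: 0.0
clock: 7.2
eef_pos: [0.5285, -0.0502, 0.0879]
tool_rot: [0.001, 0.166, 0.986, -0.0]
contact_force: [0.0, -0.0, 3.0]
finger_gap: 0.0007
finger_force: 1.4
```

```bash
python3 -m handwheel '{"commands": [[0,0,-3,0,0,0,-1],[0,0,-5,0,0,0,-1],[0,0,-5,0,0,0,-1]]}';python3 -m handwheel '{"commands": [[0,0,-3,0,0,0,-1],[0,0,-3,0,0,0,-1]]}';python3 -m handwheel '{"commands": [[0,0,-3,0,0,0,-1],[0,0,-3,0,0,0,-1],[0,0,-3,0,0,0,-1]]}'
```

```text
clock: 7.5
eef_pos: [0.5285, -0.0502, 0.0829]
tool_rot: [0.001, 0.166, 0.986, -0.0]
contact_force: [0.1, -0.8, 4.9]
finger_gap: 0.0008
finger_force: 2.7
clock: 7.7
eef_pos: [0.5286, -0.0502, 0.08]
tool_rot: [0.001, 0.166, 0.986, -0.0]
contact_force: [1.0, -0.4, 6.7]
finger_gap: 0.0006
finger_force: 3.4
clock: 8.0
eef_pos: [0.5286, -0.0502, 0.0774]
tool_rot: [0.001, 0.166, 0.986, -0.0]
contact_force: [-0.1, -0.6, 8.0]
finger_gap: 0.0005
finger_force: 4.1
```

```bash
python3 -m handwheel '{"commands": [[0,0,-0.5,0,0,0,-1],[0,0,-0.5,0,0,0,-1],[0,0,-0.5,0,0,0,-1]]}'
python3 - <<'E'
from h import *
a=snapshot("scene")[190:270,270:360];b=snapshot("side")[190:270,310:420]
f=lambda i:cv2.resize(i,None,fx=4,fy=5,interpolation=cv2.INTER_CUBIC)
cv2.imwrite("pics/crop3.png",np.hstack([f(a),f(b)]))
for _ in range(3):
    snapshot("wrist");s=state();print(s["contact_force"],s["eef_pos"])
E
```

```text
clock: 8.3
eef_pos: [0.5286, -0.0502, 0.077]
tool_rot: [0.001, 0.166, 0.986, -0.0]
contact_force: [-0.3, -0.8, 8.0]
finger_gap: 0.0001
finger_force: 4.2
[ 0.28609975 -0.47566792  8.94395193] [ 0.5285907  -0.05019416  0.0770204 ]
[-0.04935431 -0.63672162  7.85450519] [ 0.52859372 -0.05018337  0.07700866]
[-0.14469099 -0.88762103  7.9155057 ] [ 0.5285801  -0.05017138  0.07702285]
```

View pics/crop3.png

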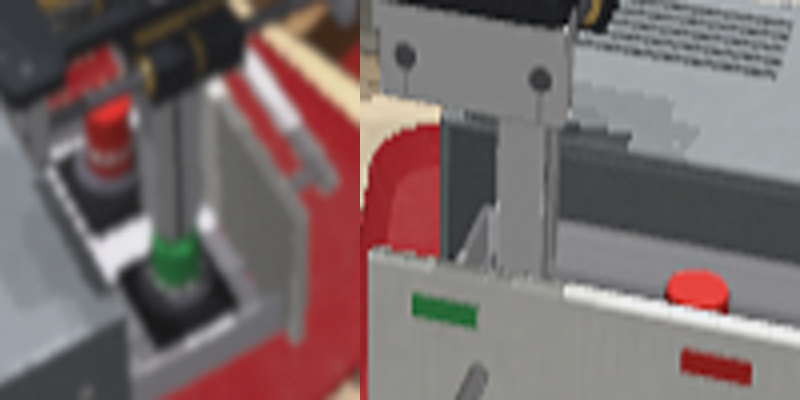

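The fingers hold the green plunger at a TCP height of 0.077 with about 8.2 N. The white ring sits at the collar, the red plunger is untouched and the drawer is still out.

```bash
python3 -c "
from plant import *
print(close_job())"
```

```text
the job is handed in; nothing more can be done
None
```

I pulled the drawer out to its stop and handed the job in with the gripper holding the green plunger about 11 mm down (top at 77 mm, about 8 N), the red one not pressed; I haven't seen the verdict.

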